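# Lock the clay press's pivot pin with its R-clip

## Task

The pivot pin of the blue clay press has worked its way out: first push it fully home by its round head. Then take the red-headed R-clip from the wooden block, feel for the hole in the flatted end of the pin, and press the clip's straight leg down through it, firmly but without forcing (push with no more than about 20 N), until its bow springs over and hugs the pin. Leave the clip there, and do not disturb the bowl, the cup or the ring cutter.

Things in the scene. Friction and masses are not known exactly. Their poses are not given: they have to be found in the camera images.
- press: Blue bench press, fixed. Origin on the table under the pivot; x along the lever to its black handle (ends at x 280 mm, 28 mm thick, 85 mm high), y along the pivot pin from round head to flatted end, z up. Cheeks: outer faces at y -35 and +35 mm, 60 mm in x, tops 102 mm high. Base plate 12 mm thick, x -55 to 290, y -90 to 120 mm.
- press_head (a point): Nominal centre of the outer face of the pin's round head (steel disc 40 mm across, 10 mm thick) when pin is 0; on the pin's axis, 85 mm high, 95.5 mm to -y of the press's origin. The real face lies up to 9 mm either way along y (shims), plus pin towards +y. Push it along +y. Axes as press.
- pin (a joint): How far the pivot pin has been pushed in along the press's +y, m: starts at 0 to 0.012, 0.035 is fully home (head on the brass bush, hard stop). Stiff slide, about 8 N to move; it stays where it is left.
- seat (a point): Point on the pin's axis, 85 mm high, 67 mm to +y of the press's origin, axes as press. With the pin home its cross hole is centred 4 to 22 mm to +y of here (shims, not measured): feel for it. Pin 26 mm thick; flats on top and below, 17 mm apart, 40 mm long in y; a vertical 8 mm square hole in their middle; 4 mm of round pin outside. Free below, to the base plate.
- clip_grip (a point): Centre of the R-clip's red head, a block 30 x 14 x 30 mm (x, y, z), pinched across its 14 mm. The clip, 118 mm long, 65 g, stands upright in the wooden block at the start. Axes: z up along the leg, x from the straight leg to the sprung leg, y across. The straight leg's axis is 6 mm to -x of this point.
- clip_bow (a point): On the straight leg's axis (6 mm wire, round tip 58 mm below), level with the bow's middle, 45 mm below the head's centre; axes as clip_grip. With the clip on, this point is at the pin hole's centre. The sprung leg (5 mm wire) bows round the pin, narrows 15 mm below this point, flares to its end 34 mm below. It may go on either side of the pin.
- bow (a joint): Opening of the clip's sprung leg, rad: 0 at rest, about 0.15 as its waist rides over the pin, back below 0.06 when it has sprung over. Spring 3 Nm/rad about the red head's underside; pushing over takes roughly 5 to 15 N downwards, then the force drops and the bow pulls itself on; pushing on past the seat meets a hard stop.
- holder: Fixed wooden block 60 x 50 x 50 mm (x, y, z), origin under its centre; the clip's leg stands 23.5 mm deep in its 9 mm hole, 10 mm to -x of the centre. Clip's x along the block's x.
- bowl_mid (a point): Centre of the blue bowl, 100 mm across, 50 mm high, on the table; leave alone.
- cup_mid (a point): Centre of the terracotta cup, 72 mm across, 75 mm high, on the table; leave alone.
- cutter_mid (a point): Centre of the steel ring cutter, 56 mm across, 30 mm high, on the table; leave alone.

How it is judged:
On the way, in this order (a step that is already met when the one before it is completed fails the run):
1. the pin is fully home, the clip still in its block (value of joint pin above 0.0315 m and horizontal distance between clip_bow and holder below 0.03 m), for 0.2 s.
2. the clip is lifted out of the block (value of joint pin above 0.0315 m and height (world z) of clip_bow above 0.12 m), for 0.2 s.
At the end, for the whole second after the job is handed in: Pin home (within 3.5 mm); clip's leg through its hole, bow centre within 5 mm of the pin's axis in height, 4 mm sideways, 1 to 25 mm along the pin from the seat point, upright within 0.2 rad, square to the pin within 0.4 rad, bow closed (under 0.08 rad), all at rest and released (value of joint pin above 0.0315 m and x of clip_bow in the frame of seat between -0.004 and 0.004 m and y of clip_bow in the frame of seat between 0.001 and 0.025 m and z of clip_bow in the frame of seat between -0.005 and 0.005 m and angle between clip_bow's own z axis and vertical below 0.2 rad and angle between the x axis of clip_bow and the x axis of seat, either way round below 0.4 rad and value of joint bow between -0.08 and 0.08 rad and velocity of joint bow below 0.2 rad/s); the robot touches nothing.
It fails at once if the clip is forced: its contacts with the press and pin, squeeze included, add up to more than 35 N (contact force between clip and press above 35 N).
It fails at once if the bowl, cup or cutter is moved more than 25 mm (distance of any of bowl_mid, cup_mid, cutter_mid from where it was at the start of the episode above 0.025 m).
It also fails if it takes over 72 s, if anything falls off the work surface, if the arm or the gripper's body presses on something with over 40 N, if the wrist force passes 120 N, or if a joint passes its speed limit or range.

## Robot

A 6-joint arm with a two-finger parallel gripper is mounted at the origin on the work surface. World frame = base frame: x ahead of the robot, y to its left, z up, the work surface at z = 0. Lengths are in m, angles in rad, forces in N, time in s.
With the tool pointing down it reaches from about 0.325 to 0.9 m from the base axis. Payload 6.1 kg.
Tool frame: the origin (TCP) lies midway between the tips of the shut fingers; the grasp point (between the pads) lies 19 mm behind it; z points along the fingers, y is the direction in which the jaws open and shut (so a half turn about z gives the same grasp; the last joint's range is limited). The gripper opens to 85 mm and grips with 20 to 120 N. Pads are 22 mm wide; open, the fingers measure 114 mm over their backs; the gripper's body (76 mm by 85 mm) begins 54 mm behind the grasp point. The pads swing forward as they close: fully open they stand 13 mm farther back than shut.
Start: joints at [-1.24, 0.22, 1.526, -0, 1.395, -0.126], TCP at [0.276, -0.561, 0.231] pointing down, gripper open.
Joint ranges: [-2.98, 2.98], [-0.91, 2.08], [0.09, 2.57], [-1.24, 4.39], [0.2, 2.65], [-2.68, 2.68]. Speed limits (rad/s): [2.57, 2.57, 3.01, 3.14, 3.14, 3.14].

## Interface

Orientations are given as a rotation vector (axis times angle).
In Python, from workcell import telemetry, read_camera, calibration, job gives the robot as it stands.
- The arm moves only by the tool drive_tool, never from a script. Its argument "commands" is a list of rows, each a list of 7 numbers: the shift along the world's x, y, z in mm, then the turn, a rotation vector about the world's x, y, z in degrees, then the finger opening in mm, from 0 to 85.4. In form: [[tx, ty, tz, wx, wy, wz, claw], ...]. A call has 1 to 12 rows; each row is the pose to reach, as a shift and turn from the pose commanded when the call began; what a row does not reach only later rows make up. A row lasts 1/10 s, in which the tool goes at most 50 mm and 8.59 degrees, less where a joint would pass 70% of its speed; a pose out of reach is approached as far as the arm can. A call with a gripper value outside its range is refused whole. The fingers move at their own pace and stop on an object; "force" is the grip in N (left out, the last holds). Time passes only in rows, so rows that repeat a pose let the fingers close. It gives the time, the measured TCP pose, the force and the opening at its end, in the units of the state.
- telemetry.read_state(): the state, without advancing time (a new reading comes with each control period).
- read_camera(name): name is "scene" or "top"; returns the picture (480x640x3 uint8, red, green, blue); there is no depth.
- calibration(name): a dict with "fovy" (degrees; the focal length in pixels is half the picture's height over the tangent of half this angle, whatever the lens; pixels are square), "cx", "cy" (the principal point, pixels), "camera_from_world" (4x4, takes a point from world to camera coordinates). Camera axes: x right, y down, z forward; pixel columns grow to the right and rows downward; lengths in m; the calibration is good to about 2 mm. A picture is of the moment at which its call begins. calibration takes no time and is no camera call.
- job.job_done(): hands the job in, once; it reports no verdict.
The state is a dict: "clock": time; "joints": joint angles; "joint_vel": joint speeds; "tau": joint torques, N m; "tcp_pos": TCP position; "ee_rot": TCP orientation; "wrist_force": force on the tool from outside, world axes, zero at the start; "wrist_torque": the same for the moment, N m; "grip_width": finger opening in m.
Only numpy, scipy, OpenCV 4.12 (cv2) and the standard library are available. Lean on these libraries where they do the work, as an engineer would, in place of code of your own. Each camera call takes 0.05 s, during which the arm holds its last target.

## Working session

There is one attempt and no reset: what is moved stays moved. The work goes in short steps, Python scripts to look and compute and a tool call to move; the robot and the scene stay as the last step left them, time stands still between calls to the robot, and variables do not carry over. Pictures are saved under pics/ and viewed, and the job is handed in when it is done.

Besides the shell and the picture viewer there is one more tool, called after "Call:" as name(argument=value, ...) on one line, values as JSON. drive_tool: Moves the arm, as the interface text tells. Its arguments: {"type":"object","properties":{"commands":{"type":"array","items":{"type":"array","items":{"type":"number"}}},"force":{"type":"number"}},"required":["commands"]}

```bash
mkdir -p pics; ls; python3 - <<'E'
from workcell import telemetry, read_camera, calibration
import cv2
s=telemetry.read_state()
print(s)
for n in("scene","top"):
    cv2.imwrite(f"pics/{n}0.png",read_camera(n)[:,:,::-1]); print(n,calibration(n))
E
```

```text
pics
{'clock': 0.0, 'joints': array([-1.24008409e+00,  2.21211732e-01,  1.52761823e+00, -1.72928951e-05,
        1.39469688e+00, -1.26081606e-01]), 'joint_vel': array([-1.20430985e-03,  5.81791684e-05,  4.22725806e-04,  6.99488900e-05,
       -1.32531672e-03,  6.08833946e-04]), 'tau': array([ 3.00368720e-05, -4.96899998e+01, -3.89394128e+01, -1.99931310e-04,
        1.10849089e-02, -3.37706354e-05]), 'tcp_pos': array([ 0.27547383, -0.5603405 ,  0.23020439]), 'ee_rot': array([-3.05813390e+00, -7.10877399e-01,  3.36706955e-04]), 'wrist_force': array([ 0.06147681, -0.47443766, -0.76540137]), 'wrist_torque': array([ 0.00121378, -0.01155493, -0.01282814]), 'grip_width': 0.08550949010749449}
scene {'fovy': 51.08554657476537, 'cx': 315.59833560343776, 'cy': 232.26986582624167, 'camera_from_world': array([[ 5.18062369e-04,  9.99999847e-01,  1.95290906e-04,
         2.35250775e-02],
       [ 6.29961658e-01, -1.74691418e-04, -7.76626215e-01,
        -2.80079498e-01],
       [-7.76626062e-01,  5.25366600e-04, -6.29961652e-01,
         1.45642256e+00],
       [ 0.00000000e+00,  0.00000000e+00,  0.00000000e+00,
         1.00000000e+00]])}
top {'fovy': 44.854418409304564, 'cx': 327.49323033126274, 'cy': 237.58660325336888, 'camera_from_world': array([[-0.11066219, -0.99385078,  0.00380791,  0.0076843 ],
       [-0.96982126,  0.10714744, -0.21901175,  0.58609556],
       [ 0.21725699, -0.02792931, -0.97571479,  1.05007586],
       [ 0.        ,  0.        ,  0.        ,  1.        ]])}
```

View pics/scene0.png

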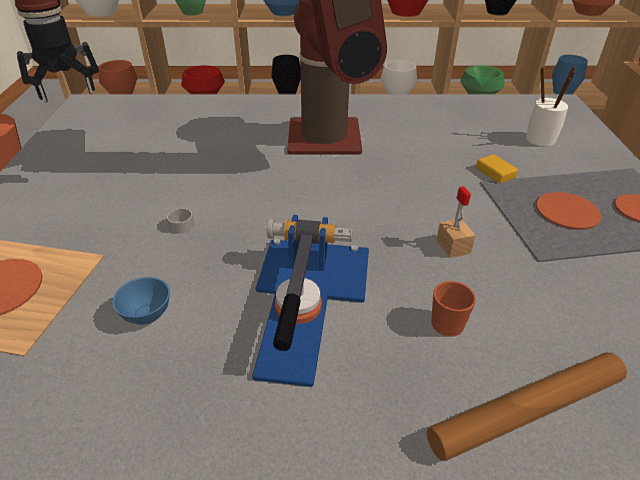

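View pics/top0.png

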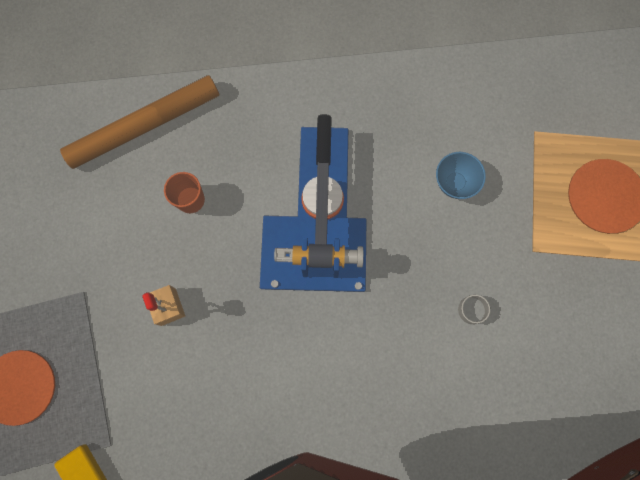

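The scene view shows the press at about (300,240), with the round head at left (272,230) and the flatted end at right (345,237). The clip in its block is at (460,195)/(456,238). In the top view the press is near (320,255), the head is at (360,257), the flat is at (285,255) and the clip head is at (150,300). I'll zoom in on these.

```bash
cat > h.py <<'E'
import numpy as np, cv2
from workcell import telemetry, read_camera, calibration, job
C={n:calibration(n) for n in("scene","top")}
def K(n):
    c=C[n]; f=240/np.tan(np.radians(c["fovy"])/2); return np.array([[f,0,c["cx"]],[0,f,c["cy"]],[0,0,1]])
def P(n): return K(n)@C[n]["camera_from_world"][:3]
def proj(n,p):
    q=P(n)@np.append(p,1); return q[:2]/q[2]
def ray(n,uv):
    T=C[n]["camera_from_world"]; R=T[:3,:3]; o=-R.T@T[:3,3]
    d=R.T@np.linalg.inv(K(n))@np.array([uv[0],uv[1],1]); return o,d/np.linalg.norm(d)
def onz(n,uv,z):
    o,d=ray(n,uv); return o+d*(z-o[2])/d[2]
def tri(a,b):
    x=cv2.triangulatePoints(P("scene"),P("top"),np.array(a,float).reshape(2,1),np.array(b,float).reshape(2,1)).ravel(); X=x[:3]/x[3]
    return X,proj("scene",X)-a,proj("top",X)-b
def crop(n,src,x,y,w,h,k,out):
    im=cv2.imread(src)[y:y+h,x:x+w]; cv2.imwrite(out,cv2.resize(im,None,fx=k,fy=k,interpolation=cv2.INTER_CUBIC))
E
python3 - <<'E'
from h import *
crop(0,"pics/scene0.png",250,200,130,100,6,"pics/c1.png")
crop(0,"pics/top0.png",250,200,130,100,6,"pics/c2.png")
crop(0,"pics/scene0.png",420,170,80,100,6,"pics/c3.png")
crop(0,"pics/top0.png",130,270,80,70,8,"pics/c4.png")
E
```

```text
(no output)
```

View pics/c1.png

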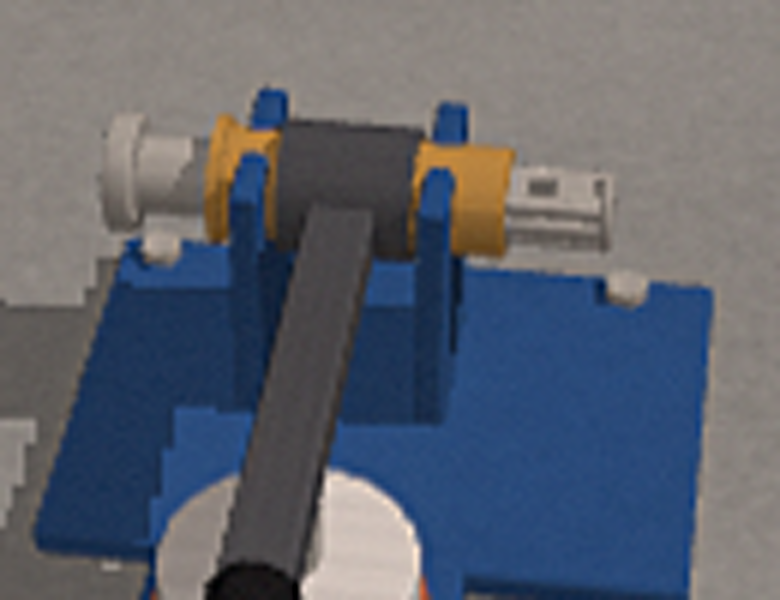

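View pics/c2.png

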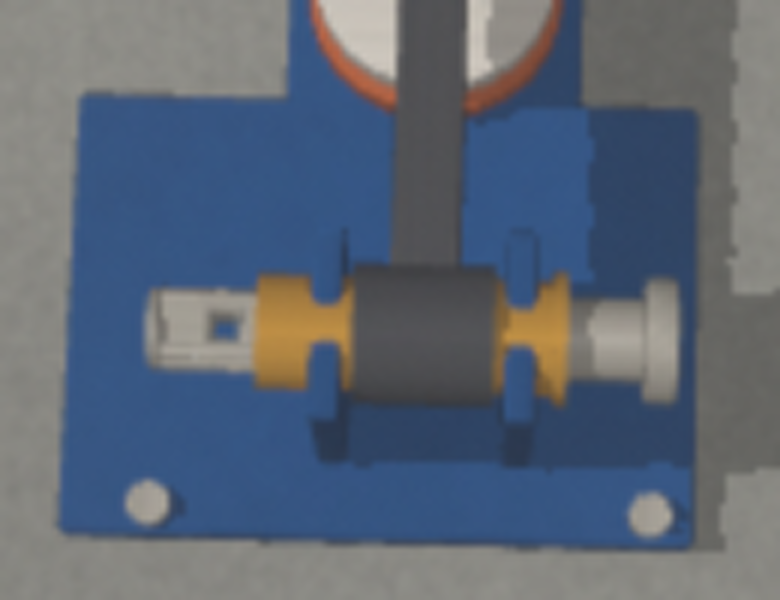

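View pics/c3.png

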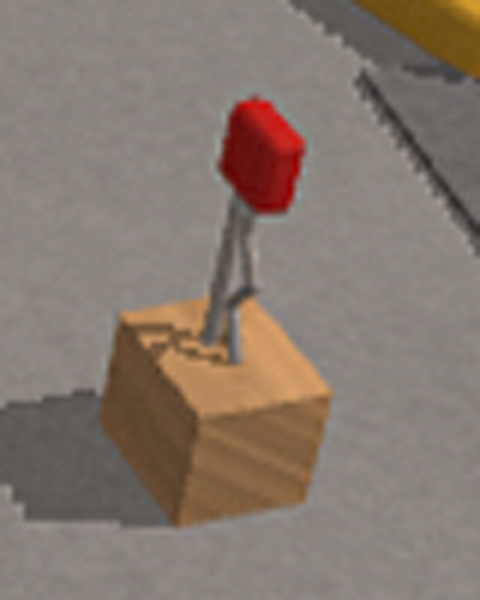

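View pics/c4.png

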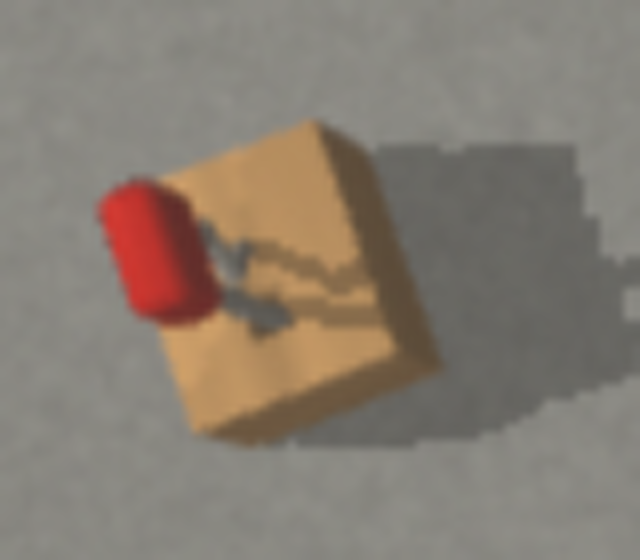

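```bash
cat >> h.py <<'E'
def un(u,v,x,y,k): return np.array([(u+.5)/k-.5+x,(v+.5)/k-.5+y])
E
python3 - <<'E'
from h import *
np.set_printoptions(precision=4,suppress=True)
S=lambda u,v: un(u,v,250,200,6)
def show(n,a,b): X,e,f=tri(a,b); print(n,X,e.round(1),f.round(1))
show("hole",S(542,187),S(225,327))
print("hole on z .0935: scene",onz("scene",S(542,187),.0935)," top",onz("top",S(225,327),.0935))
for n,src,pts in(("top","",[(62,533),(692,548),(697,110),(82,93)]),("scene","",[(713,287),(688,600)])):
    for p in pts: print(n,"plate",p,onz(n,S(*p),.012))
show("plate+y-x",S(713,287),S(62,533))
show("screw+",S(628,286),S(148,502)); show("screw-",S(162,247),S(650,514))
# clip head, wood block
s=cv2.imread("pics/scene0.png").astype(int); t=cv2.imread("pics/top0.png").astype(int)
for n,im in(("scene",s),("top",t)):
    b,g,r=im[...,0],im[...,1],im[...,2]
    m=((r>110)&(g<70)&(b<70)).astype(np.uint8)
    x0,y0,x1,y1=(440,180,480,215) if n=="scene" else (135,285,165,315)
    mm=np.zeros_like(m); mm[y0:y1,x0:x1]=m[y0:y1,x0:x1]
    v,u=np.nonzero(mm); print(n,"red centroid",u.mean(),v.mean(),len(u),"rect",cv2.minAreaRect(np.column_stack([u,v]).astype(np.float32)))
    globals()["c"+n]=np.array([u.mean(),v.mean()])
show("red",cscene,ctop)
W=lambda u,v: un(u,v,420,170,6); T=lambda u,v: un(u,v,130,270,8)
# block top corners: top view (318,122),(397,352),(192,435); scene:(120,318)back-left,(330,396),(198,418)
print("block top z.05 top:",[onz("top",T(*p),.05) for p in((318,122),(397,352),(192,435))])
print("block scene:",[onz("scene",W(*p),.05) for p in((120,318),(330,396),(198,418))])
E
```

```text
hole [0.5543 0.0224 0.0927] [-0.3  0. ] [-0.3  0. ]
hole on z .0935: scene [0.5552 0.023  0.0935]  top [0.5541 0.0218 0.0935]
top plate (62, 533) [0.5077 0.0853 0.012 ]
top plate (692, 548) [ 0.48   -0.1199  0.012 ]
top plate (697, 110) [ 0.6273 -0.1401  0.012 ]
top plate (82, 93) [0.6559 0.0658 0.012 ]
scene plate (713, 287) [0.5098 0.087  0.012 ]
scene plate (688, 600) [0.6588 0.0669 0.012 ]
plate+y-x [0.508  0.0862 0.0104] [-0.5  0. ] [-0.4  0. ]
screw+ [0.5142 0.0563 0.0162] [-0.2  0. ] [-0.2  0. ]
screw- [ 0.4922 -0.1069  0.0155] [-0.2 -0. ] [-0.2  0. ]
scene red centroid 465.18260869565216 195.1478260869565 115 rect ((464.1655578613281, 195.13694763183594), (18.27618980407715, 11.492451667785645), 61.38954162597656)
top red centroid 148.32 301.144 125 rect ((149.54998779296875, 301.1500244140625), (17.708755493164062, 9.803061485290527), 71.56504821777344)
red [0.4897 0.2711 0.1309] [-0.5  0.1] [-0.5 -0. ]
block top z.05 top: [array([0.5281, 0.2527, 0.05  ]), array([0.4714, 0.237 , 0.05  ]), array([0.4573, 0.2858, 0.05  ])]
block scene: [array([0.4739, 0.2372, 0.05  ]), array([0.517 , 0.3002, 0.05  ]), array([0.5287, 0.2529, 0.05  ])]
```

```bash
python3 - <<'E'
from h import *
np.set_printoptions(precision=4,suppress=True)
S=lambda u,v: un(u,v,250,200,6)
o=np.array([.5465,-.0394]);a=np.radians(-7.7);R=np.array([[np.cos(a),-np.sin(a)],[np.sin(a),np.cos(a)]])
L=lambda X:R.T@(X[:2]-o)*1000
for z in(.085,.1,.105): print("face top",z,L(onz("top",S(680,340),z)), "scene",L(onz("scene",S(104,185),z)))
print("hole",L(np.array([.5545,.0224])))
for n,p in(("cutter",(475,309)),("cup",(184,190)),("bowl",(461,175))): print(n,onz("top",p,.03))
print("pin end top",L(onz("top",S(146,330),.085)))
for yy in(-125,-96,-60,85): print(yy,o+R@np.array([0,yy/1000]))
W=lambda u,v: un(u,v,420,170,6); T=lambda u,v: un(u,v,130,270,8)
print("leg entry", onz("top",T(268,318),.05),onz("scene",W(210,340),.05))
s=telemetry.read_state(); print(s["clock"])
E
```

```text
face top 0.085 [  0.2622 -79.5396] scene [  7.7853 -79.1522]
face top 0.1 [ -2.6258 -78.62  ] scene [ 25.9413 -74.3704]
face top 0.105 [ -3.5884 -78.3135] scene [ 31.9933 -72.7765]
hole [-0.3525 62.3147]
cutter [ 0.4197 -0.325   0.03  ]
cup [0.7205 0.2184 0.03  ]
bowl [ 0.6908 -0.3418  0.03  ]
pin end top [-0.5987 86.847 ]
-125 [ 0.5298 -0.1633]
-96 [ 0.5336 -0.1345]
-60 [ 0.5385 -0.0989]
85 [0.5579 0.0448]
leg entry [0.4828 0.2668 0.05  ] [0.4864 0.2661 0.05  ]
0.1
```

Call:
drive_tool(commands=[[255,407,0,0,0,56,0],[255,407,0,0,0,56,0],[255,407,0,0,0,56,0],[255,407,0,0,0,56,0],[255,407,0,0,0,56,0],[255,407,0,0,0,56,0],[255,407,0,0,0,56,0],[255,407,0,0,0,56,0],[255,407,0,0,0,56,0],[255,407,0,0,0,56,0],[255,407,0,0,0,56,0]], force=60)

```text
clock: 1.2
tcp_pos: [0.5319, -0.1503, 0.2308]
ee_rot: [-2.362, -2.07, -0.001]
wrist_force: [-0.1, -1.2, -0.6]
grip_width: 0.0002
```

Call:
drive_tool(commands=[[0,0,-50,0,0,0,0],[0,0,-100,0,0,0,0],[0,0,-150,0,0,0,0],[0,0,-161,0,0,0,0],[1,10,-161,0,0,0,0],[2,17,-161,0,0,0,0]])

```text
clock: 1.8
tcp_pos: [0.5341, -0.1372, 0.0726]
ee_rot: [2.367, 2.062, 0.002]
wrist_force: [-0.7, 0.5, 0.6]
grip_width: -0.0003
```

```bash
python3 - <<'E'
from h import *
s=telemetry.read_state(); print(s["tcp_pos"],s["wrist_force"])
cv2.imwrite("pics/s1.png",read_camera("scene")[:,:,::-1]);crop(0,"pics/s1.png",220,130,160,130,5,"pics/s1c.png")
E
```

```text
[ 0.53412334 -0.13724451  0.07256417] [-0.6784156   0.53070907  0.6075841 ]
```

View pics/s1c.png

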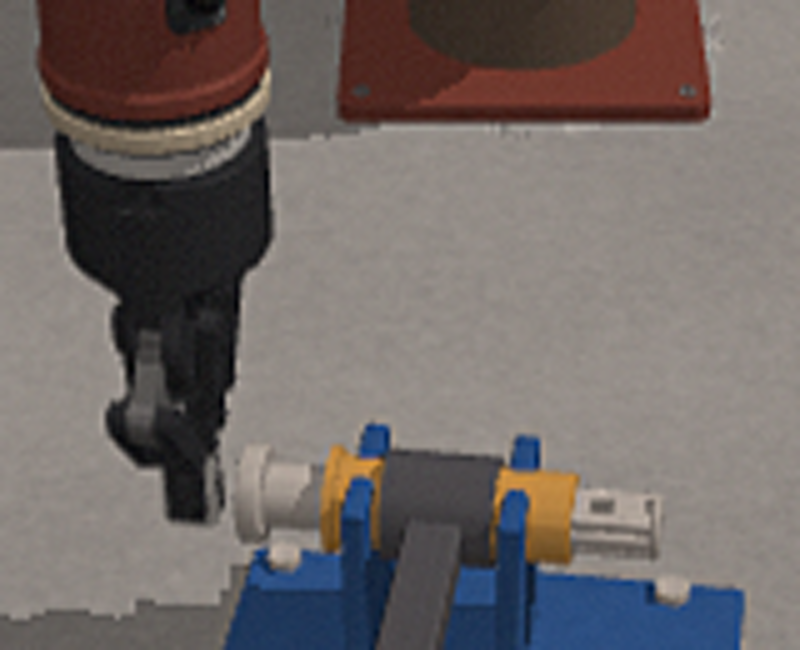

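The shut fingers are at (215,490) in the crop, a few mm left of the head face (240,495) and level with it. About 24 mm of bare pin shows before the bush. Now I'll push.

Call:
drive_tool(commands=[[0.7,5,0,0,0,0,0],[1.2,9,0,0,0,0,0],[1.8,13,0,0,0,0,0],[2.3,17,0,0,0,0,0],[2.8,20,0,0,0,0,0]])

```text
clock: 2.35
tcp_pos: [0.5368, -0.1191, 0.0726]
ee_rot: [2.363, 2.061, -0.001]
wrist_force: [-2.1, -8.7, 5.1]
grip_width: -0.0001
```

Call:
drive_tool(commands=[[0.5,4,0,0,0,0,0],[1.1,8,0,0,0,0,0],[1.5,11,0,0,0,0,0],[1.5,11,0,0,0,0,0]])

```text
clock: 2.75
tcp_pos: [0.5384, -0.1077, 0.0726]
ee_rot: [2.364, 2.062, -0.0]
wrist_force: [-1.8, -6.2, 5.2]
grip_width: 0.0004
```

Call:
drive_tool(commands=[[0.3,2,0,0,0,0,0],[0.5,4,0,0,0,0,0]])

```text
clock: 2.95
tcp_pos: [0.5388, -0.1046, 0.0727]
ee_rot: [2.363, 2.061, -0.002]
wrist_force: [-3.9, -16.9, 4.5]
grip_width: -0.0003
```

Call:
drive_tool(commands=[[0.3,2,0,0,0,0,0],[0.3,2,0,0,0,0,0]])

```text
clock: 3.15
tcp_pos: [0.5388, -0.1046, 0.0727]
ee_rot: [2.361, 2.06, -0.006]
wrist_force: [-4.2, -18.0, 4.9]
grip_width: 0.0
```

Call:
drive_tool(commands=[[0.3,2,0,0,0,0,0],[0.4,3,0,0,0,0,0],[0.4,3,0,0,0,0,0]])

```text
clock: 3.45
tcp_pos: [0.5389, -0.1046, 0.0729]
ee_rot: [2.359, 2.058, -0.011]
wrist_force: [-6.3, -28.9, 2.9]
grip_width: -0.0001
```

```bash
python3 - <<'E'
from h import *
cv2.imwrite("pics/s2.png",read_camera("scene")[:,:,::-1]);crop(0,"pics/s2.png",220,130,160,130,5,"pics/s2c.png")
E
```

```text
(no output)
```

View pics/s2c.png

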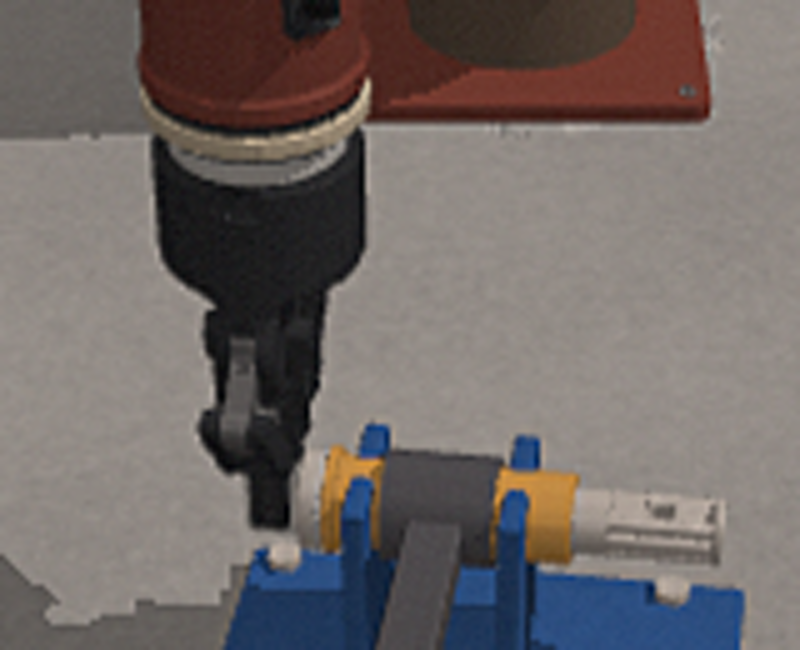

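The head is now seated against the brass bush (crop 325,495) at a 29 N stop, so the pin is home. Next I'll retreat and move over the clip.

Call:
drive_tool(commands=[[-3,-20,0,0,0,0,0],[-5,-40,0,0,0,0,0],[-5,-40,50,0,0,0,0],[-5,-40,100,0,0,0,0],[-5,-40,150,0,0,0,85],[-5,-40,180,0,0,0,85],[-10,0,180,0,0,-9,85],[-20,50,180,0,0,-17,85],[-25,100,180,0,0,-26,85],[-30,150,180,0,0,-34,85],[-35,200,180,0,0,-42,85],[-40,250,180,0,0,-51,85]])

```text
clock: 4.7
tcp_pos: [0.5008, 0.1294, 0.2514]
ee_rot: [2.999, 0.934, 0.003]
wrist_force: [1.4, -0.3, -0.1]
grip_width: 0.0851
```

Call:
drive_tool(commands=[[-4,50,0,0,0,-8,85],[-8,100,0,0,0,-16,85],[-8,115,0,0,0,-16,85],[-8,115,0,0,0,-16,85],[-8,115,0,0,0,-16,85]])

```text
clock: 5.2
tcp_pos: [0.4929, 0.2428, 0.2508]
ee_rot: [3.098, 0.519, 0.001]
wrist_force: [0.8, -1.7, -0.7]
grip_width: 0.0854
```

```bash
python3 - <<'E'
from h import *
s=telemetry.read_state(); print(s["tcp_pos"],s["ee_rot"],s["wrist_force"],s["joints"])
for n in("scene","top"): cv2.imwrite(f"pics/{n}3.png",read_camera(n)[:,:,::-1])
crop(0,"pics/scene3.png",250,200,130,80,6,"pics/s3c.png")
E
```

```text
[0.49294398 0.24275478 0.25080315] [3.09798398e+00 5.19287613e-01 1.00559737e-03] [ 0.81439692 -1.67619466 -0.68256152] [ 3.14352763e-01  2.67367478e-02  1.70191977e+00 -4.84602053e-04
  1.41236027e+00  1.55307099e+00]
```

View pics/s3c.png

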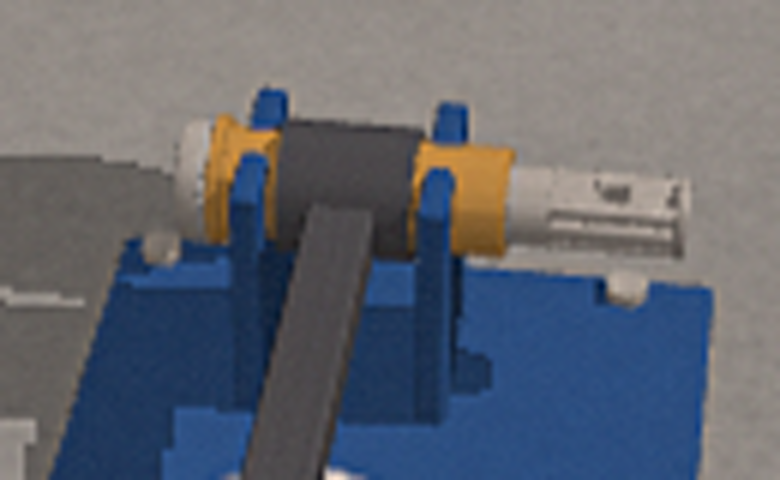

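View pics/top3.png

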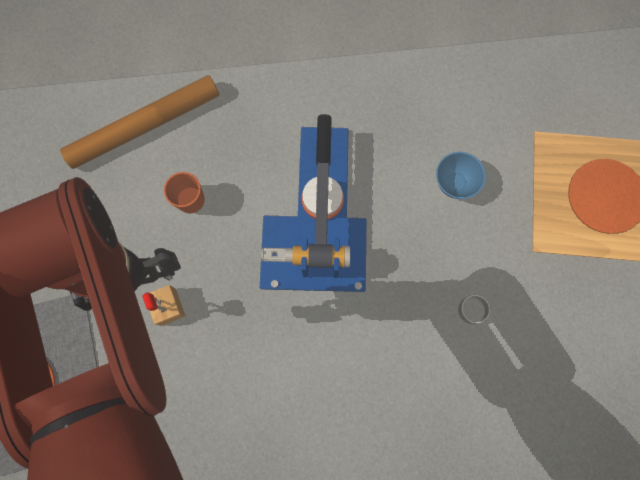

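View pics/scene3.png

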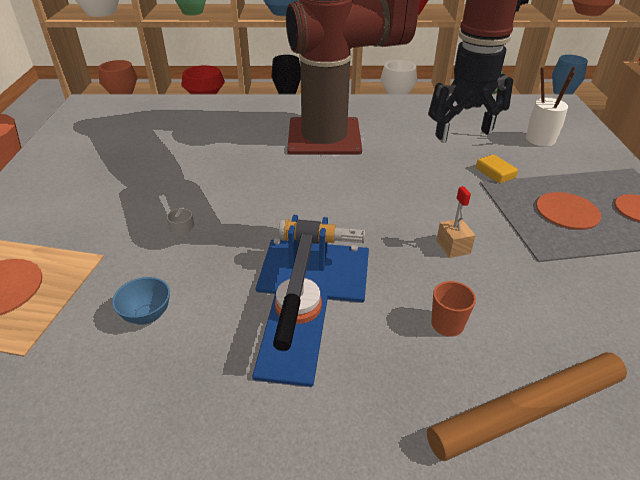

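```bash
python3 - <<'E'
from h import *
s=telemetry.read_state(); print(s["tcp_pos"],s["ee_rot"],s["clock"])
crop(0,"pics/top3.png",250,225,110,60,7,"pics/t3c.png")
E
```

```text
[0.49327054 0.24158445 0.25062658] [3.09866997e+00 5.15459603e-01 7.01273417e-04] 5.3
```

View pics/t3c.png

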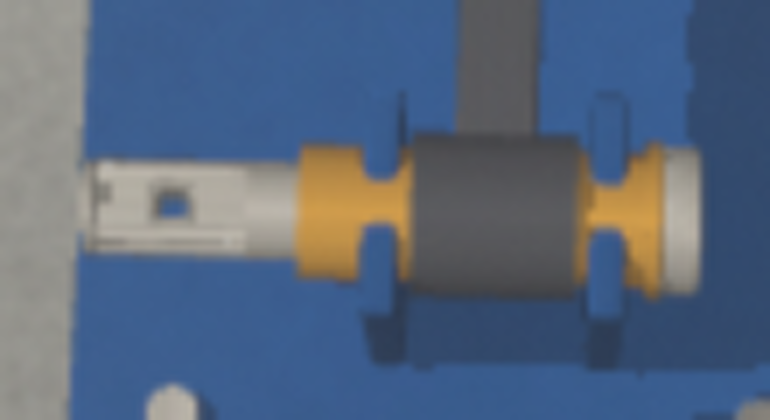

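```bash
python3 - <<'E'
from h import *
np.set_printoptions(precision=4,suppress=True)
o=np.array([.5465,-.0394]);a=np.radians(-7.7);R=np.array([[np.cos(a),-np.sin(a)],[np.sin(a),np.cos(a)]])
L=lambda X:R.T@(X[:2]-o)*1000
pt=un(172,204,250,225,7);ps=un(612,190,250,200,6)
X,e,f=tri(ps,pt);print(X,L(X),e,f)
for X in(onz("top",pt,.0935),onz("scene",ps,.0935)):print(X,L(X))
print("pin end",onz("top",un(82,208,250,225,7),.085),"axis mid top: ",onz("top",un(172,208,250,225,7),.098))
# pin mid line in top: edges at u~100..290
t=cv2.imread("pics/top3.png").astype(int); 
for x in range(263,292,3):
    col=t[235:275,x]; m=(col[:,2]>col[:,0]*0.95); v=np.nonzero(m)[0]+235; print(x,v.min(),v.max(),end="; ")
E
```

```text
[0.5573 0.0454 0.0939] [-0.6539 85.5277] [ 0.0887 -0.0033] [ 0.0683 -0.004 ]
[0.5574 0.0456 0.0935] [-0.5781 85.6961]
[0.5568 0.0453 0.0935] [-1.1773 85.3364]
pin end [0.5607 0.0702 0.085 ] axis mid top:  [0.5554 0.0454 0.098 ]
263 248 260; 266 248 260; 269 248 260; 272 248 260; 275 248 260; 278 248 260; 281 248 260; 284 248 260; 287 248 261; 290 248 261;
```

Call:
drive_tool(commands=[[-4,28,0,0,0,-3.5,85],[-4,28,-40,0,0,-3.5,85],[-4,28,-80,0,0,-3.5,85],[-4,28,-80,0,0,-3.5,60],[-4,28,-80,0,0,-3.5,60]])

```text
clock: 5.8
tcp_pos: [0.4891, 0.2692, 0.1705]
ee_rot: [3.113, 0.419, -0.002]
wrist_force: [-0.1, -1.2, 1.1]
grip_width: 0.0602
```

```bash
python3 - <<'E'
from h import *
for n in("scene","top"): cv2.imwrite(f"pics/{n}4.png",read_camera(n)[:,:,::-1])
crop(0,"pics/scene4.png",410,120,100,140,4,"pics/s4c.png")
crop(0,"pics/top4.png",100,250,100,80,7,"pics/t4c.png")
s=telemetry.read_state(); print(s["tcp_pos"],s["ee_rot"],s["wrist_force"])
E
```

```text
[0.49085316 0.27024317 0.17299839] [-3.11267214 -0.41933889 -0.00577812] [1.19673718 0.59789394 0.37265599]
```

View pics/s4c.png

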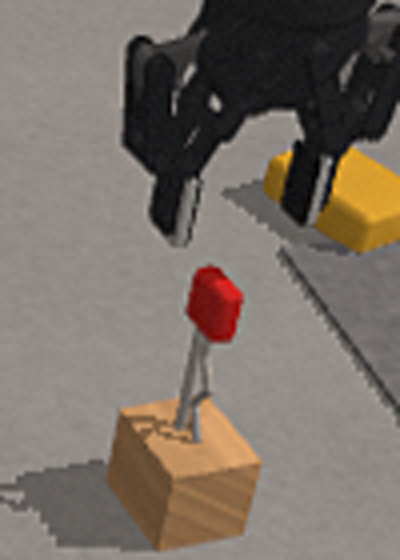

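View pics/t4c.png

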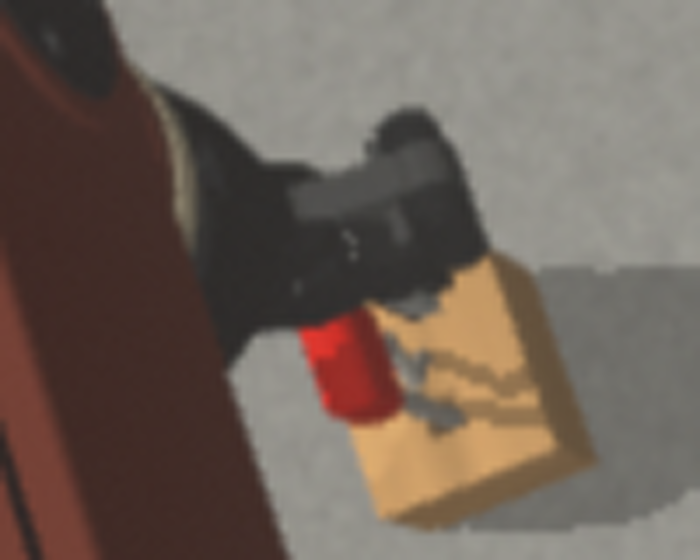

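The open jaws straddle the red head (crop 215,300) evenly. Now I'll descend and grip.

Call:
drive_tool(commands=[[0,0,-30,0,0,0,60],[0,0,-59,0,0,0,60],[0,0,-59,0,0,0,40],[0,0,-59,0,0,0,25],[0,0,-59,0,0,0,8],[0,0,-59,0,0,0,8],[0,0,-59,0,0,0,8],[0,0,-59,0,0,0,8]], force=70)

```text
clock: 6.7
tcp_pos: [0.4912, 0.2708, 0.114]
ee_rot: [-3.113, -0.421, -0.008]
wrist_force: [0.5, -2.0, 6.6]
grip_width: 0.0131
```

Call:
drive_tool(commands=[[0,0,15,0,0,0,8],[0,0,30,0,0,0,8],[0,0,60,0,0,0,8],[0,0,90,0,0,0,8],[0,0,120,0,0,0,8],[0,0,120,0,0,0,8],[0,0,120,0,0,0,8],[0,0,120,0,0,0,8]])

```text
clock: 7.5
tcp_pos: [0.4882, 0.2701, 0.2305]
ee_rot: [3.113, 0.421, -0.003]
wrist_force: [-0.2, -0.1, -0.4]
grip_width: 0.0134
```

```bash
python3 - <<'E'
from h import *
for n in("scene","top"): cv2.imwrite(f"pics/{n}5.png",read_camera(n)[:,:,::-1])
crop(0,"pics/scene5.png",410,80,120,120,5,"pics/s5c.png")
s=telemetry.read_state(); print(s["tcp_pos"],s["ee_rot"],s["wrist_force"],s["grip_width"])
E
```

```text
[0.48812275 0.27001471 0.2298319 ] [ 3.1126187   0.42108433 -0.00464839] [ 0.18907561 -0.16332002 -0.98597455] 0.012935131273747758
```

View pics/s5c.png

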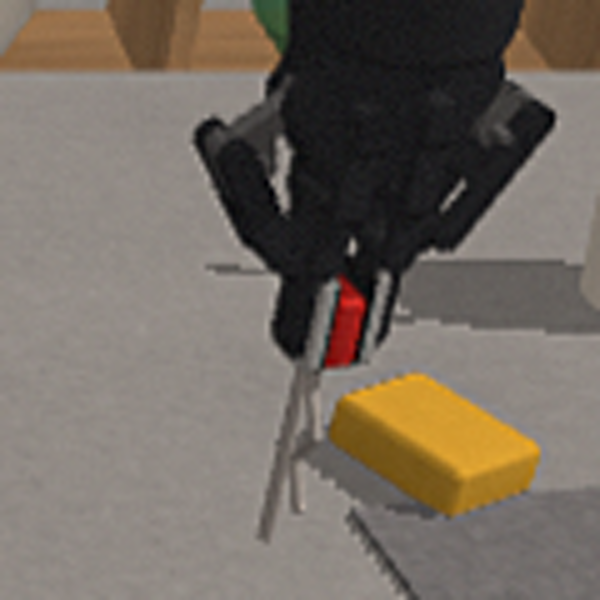

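```bash
python3 - <<'E'
from h import *
np.set_printoptions(precision=4,suppress=True)
t=np.array([.4882,.2701,.2300]); xh=np.array([np.cos(np.radians(15.4)),np.sin(np.radians(15.4)),0])
for dz in(.019-.103,.019-.015-.005): 
    p=t-6e-3*xh+[0,0,dz]; print(p,proj("scene",p),proj("top",p))
print("obs tip",un(262,540,410,80,5),"legtop",un(305,362,410,80,5))
crop(0,"pics/top5.png",90,220,130,110,6,"pics/t5c.png")
E
```

```text
[0.4824 0.2685 0.146 ] [463.8909 186.8093] [146.9552 304.15  ]
[0.4824 0.2685 0.229 ] [472.169  149.7493] [131.3299 298.5437]
obs tip [462.  187.6] legtop [470.6 152. ]
```

View pics/t5c.png

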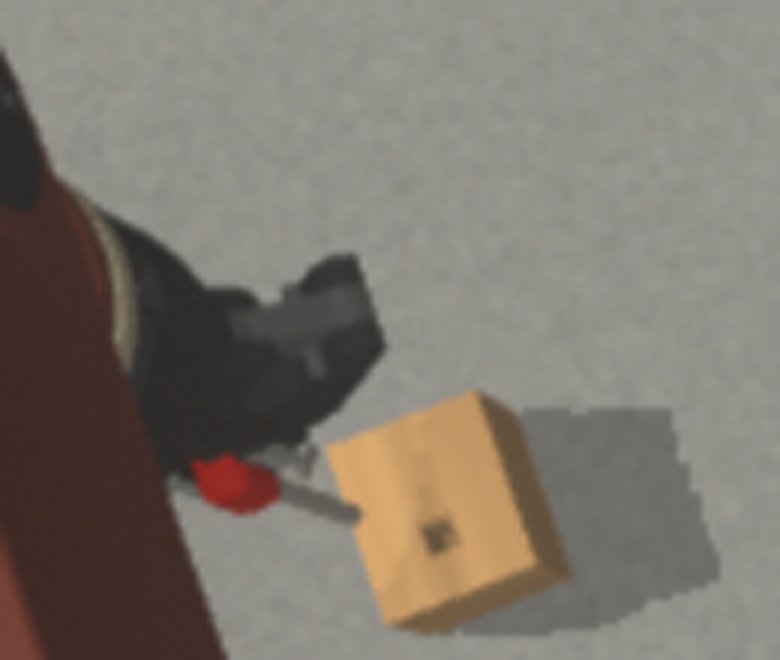

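```bash
python3 - <<'E'
from h import *
np.set_printoptions(precision=4,suppress=True)
print(tri(un(262,540,410,80,5),un(360,517,90,220,6)))
# mid leg: fix by plane check near head underside scene only
for z in(.143,.146):print(onz("scene",un(263,537,410,80,5),z),onz("top",un(358,516,90,220,6),z))
print(tri([463.9,186.8],[147,304.15])[0])
E
```

```text
(array([0.4797, 0.2656, 0.1422]), array([-0.2531,  0.0376]), array([-0.2175, -0.0215]))
[0.4786 0.2666 0.143 ] [0.4799 0.2655 0.143 ]
[0.4831 0.265  0.146 ] [0.4795 0.2647 0.146 ]
[0.4824 0.2685 0.146 ]
```

Call:
drive_tool(commands=[[15,-45,0,0,0,-6,8],[32,-90,0,0,0,-12,8],[48,-135,0,0,0,-18,8],[63,-180,0,0,0,-23.1,8],[78,-224,0,0,0,-23.1,8],[78,-224,-15,0,0,-23.1,8],[78,-224,-30,0,0,-23.1,8],[78,-224,-30,0,0,-23.1,8],[78,-224,-30,0,0,-23.1,8]])

```text
clock: 8.5
tcp_pos: [0.566, 0.0477, 0.2]
ee_rot: [-3.134, 0.208, 0.004]
wrist_force: [0.2, -0.1, -0.7]
grip_width: 0.013
```

```bash
python3 - <<'E'
from h import *
for n in("scene","top"): cv2.imwrite(f"pics/{n}6.png",read_camera(n)[:,:,::-1])
crop(0,"pics/scene6.png",290,150,100,100,7,"pics/s6c.png")
crop(0,"pics/top6.png",230,210,100,80,7,"pics/t6c.png")
s=telemetry.read_state(); print(s["tcp_pos"],s["ee_rot"],s["wrist_force"],s["grip_width"])
E
```

```text
[0.56703767 0.04764091 0.20162207] [-3.13459266e+00  2.07558495e-01 -4.24171841e-04] [-0.30549684  0.80350786  0.02434939] 0.012833416297924562
```

View pics/s6c.png

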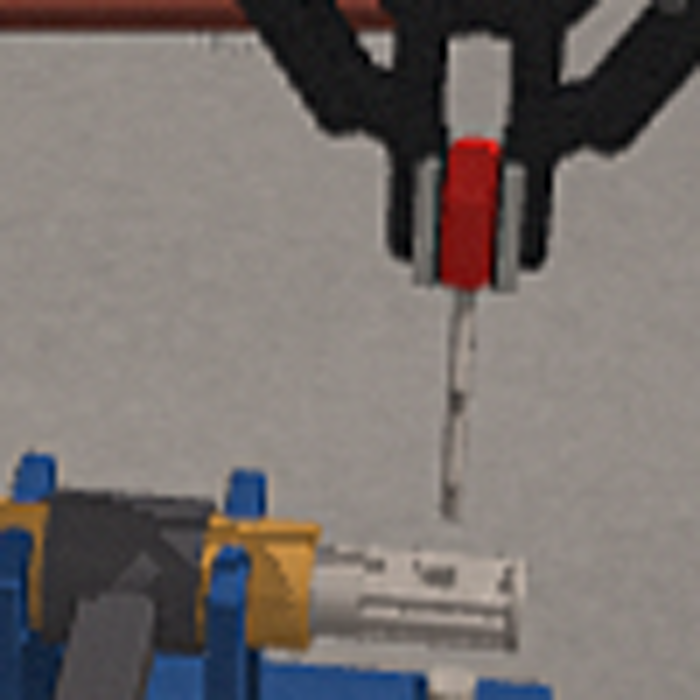

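View pics/t6c.png

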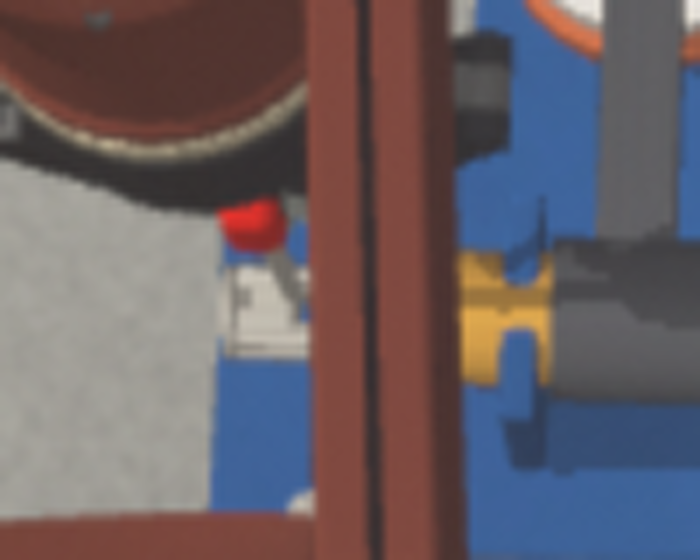

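```bash
python3 - <<'E'
from h import *
import numpy as np
np.set_printoptions(precision=4,suppress=True)
p=un(450,518,290,150,7)
for z in(.108,.110,.112,.114): print(z,onz("scene",p,z))
print("top vis",[onz("top",un(297,303,230,210,7),z) for z in(.110,.113)])
a=[telemetry.read_state()["tcp_pos"] for _ in range(3)]; print(a)
print("hole predicted px scene",proj("scene",[.5572,.0455,.0935]))
E
```

```text
0.108 [0.5514 0.0493 0.108 ]
0.11 [0.5539 0.0491 0.11  ]
0.112 [0.5565 0.0488 0.112 ]
0.114 [0.559  0.0486 0.114 ]
top vis [array([0.5561, 0.0482, 0.11  ]), array([0.5554, 0.048 , 0.113 ])]
[array([0.567 , 0.0476, 0.2016]), array([0.567 , 0.0476, 0.2016]), array([0.567 , 0.0476, 0.2016])]
hole predicted px scene [351.6872 231.3916]
```

```bash
python3 - <<'E'
from h import *
for q in([.5572,.0455,.0935],[.5572,.0455,.112],[.5567,.0488,.112],[.5567,.0488,.16]):
    p=proj("top",q); print(q,(p-[230,210])*7+3)
im=cv2.imread("pics/top6.png")[240:262,262:282]; cv2.imwrite("pics/t6d.png",cv2.resize(im,None,fx=25,fy=25,interpolation=cv2.INTER_NEAREST))
E
```

```text
[0.5572, 0.0455, 0.0935] [312.45080223 309.72952287]
[0.5572, 0.0455, 0.112] [306.37280946 296.11290246]
[0.5567, 0.0488, 0.112] [293.92355811 299.35059307]
[0.5567, 0.0488, 0.16] [276.5656895  261.90186594]
```

View pics/t6d.png

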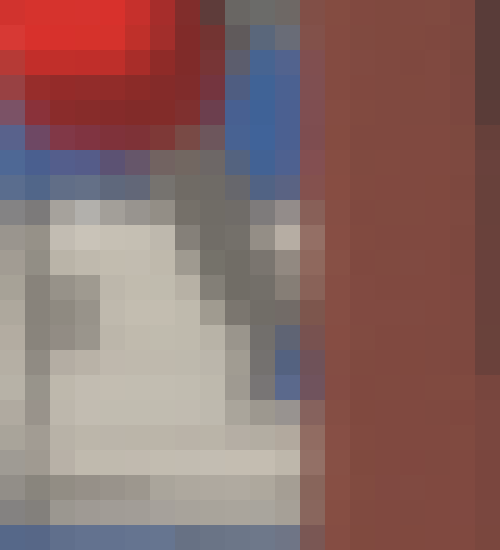

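In the scene crop the leg's tip (450,518) sits about 3 mm to +y of the hole (434,572). In x it is aligned, and the top view shows the same. I'll shift and feel downwards.

Call:
drive_tool(commands=[[-0.4,-2.8,0,0,0,0,8],[-0.4,-2.8,-6,0,0,0,8],[-0.4,-2.8,-10,0,0,0,8],[-0.4,-2.8,-12,0,0,0,8],[-0.4,-2.8,-12,0,0,0,8],[-0.4,-2.8,-12,0,0,0,8]])

```text
clock: 9.2
tcp_pos: [0.5667, 0.0435, 0.1892]
ee_rot: [-3.134, 0.211, 0.0]
wrist_force: [1.1, -0.5, 1.0]
grip_width: 0.013
```

Call:
drive_tool(commands=[[0,0,-2,0,0,0,8],[0,0,-4,0,0,0,8],[0,0,-4,0,0,0,8]])

```text
clock: 9.5
tcp_pos: [0.5665, 0.0436, 0.1849]
ee_rot: [-3.134, 0.211, 0.001]
wrist_force: [-0.1, -0.2, -0.5]
grip_width: 0.013
```

Call:
drive_tool(commands=[[0,0,-2,0,0,0,8],[0,0,-3,0,0,0,8],[0,0,-3,0,0,0,8]])

```text
clock: 9.8
tcp_pos: [0.5666, 0.0436, 0.182]
ee_rot: [3.135, -0.211, -0.001]
wrist_force: [0.4, 0.1, -1.2]
grip_width: 0.0132
```

```bash
python3 - <<'E'
from h import *
for n in("scene","top"): cv2.imwrite(f"pics/{n}7.png",read_camera(n)[:,:,::-1])
a=cv2.imread("pics/scene7.png")[205:245,330:375]; b=cv2.imread("pics/top7.png")[235:275,255:300]
cv2.imwrite("pics/c7.png",np.hstack([cv2.resize(x,(400,360),interpolation=cv2.INTER_CUBIC) for x in(a,b)]))
E
```

```text
(no output)
```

View pics/c7.png

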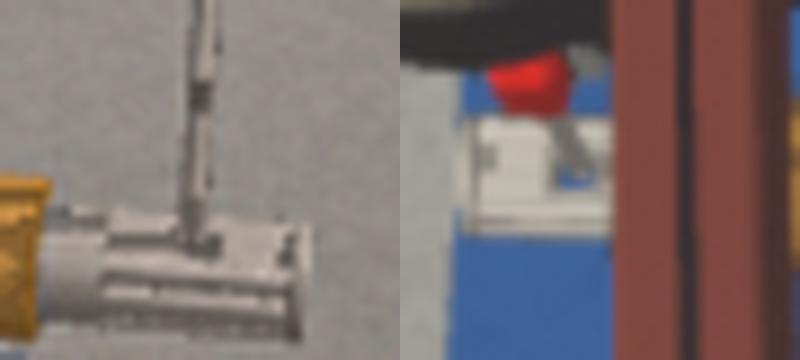

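```bash
python3 - <<'E'
from h import *
a=cv2.imread("pics/scene7.png")[218:240,340:362]; b=cv2.imread("pics/top7.png")[243:265,262:284]
cv2.imwrite("pics/c7b.png",np.hstack([cv2.resize(x,(396,396),interpolation=cv2.INTER_NEAREST) for x in(a,b)]))
for z in (.0935,.098): print((proj("top",[.5572,.0455,z])-[262,243])*18+9, (proj("scene",[.5572,.0455,z])-[340,218])*18+9)
E
```

```text
[228.73063431 203.73305881] [219.37019282 250.04799555]
[224.97729745 195.32440069] [221.29274806 217.16051658]
```

View pics/c7b.png

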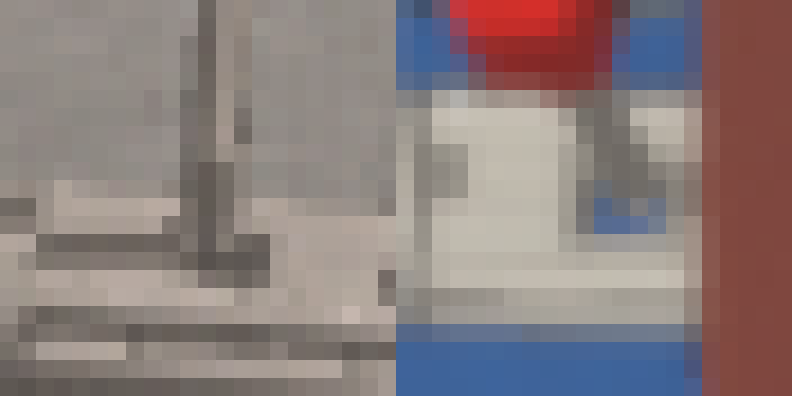

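Both zooms show the tip over the hole but about 1.5 mm to -y of its middle (top crop 640,190 against 624,204; scene crop 208 against about 225). I'll correct that and go on down.

Call:
drive_tool(commands=[[0.2,1.4,0,0,0,0,8],[0.2,1.4,-2,0,0,0,8],[0.2,1.4,-4,0,0,0,8],[0.2,1.4,-4,0,0,0,8]])

```text
clock: 10.3
tcp_pos: [0.5666, 0.045, 0.1778]
ee_rot: [-3.135, 0.211, 0.001]
wrist_force: [-0.2, -0.2, -0.3]
grip_width: 0.013
```

Call:
drive_tool(commands=[[0,0,-2,0,0,0,8],[0,0,-3,0,0,0,8],[0,0,-3,0,0,0,8]])

```text
clock: 10.6
tcp_pos: [0.5667, 0.045, 0.175]
ee_rot: [-3.135, 0.211, 0.001]
wrist_force: [0.1, -0.5, 0.1]
grip_width: 0.0129
```

Call:
drive_tool(commands=[[0,0,-2,0,0,0,8],[0,0,-4,0,0,0,8],[0,0,-4,0,0,0,8]])

```text
clock: 10.9
tcp_pos: [0.5666, 0.045, 0.1709]
ee_rot: [-3.135, 0.211, 0.001]
wrist_force: [-0.3, 0.6, -0.6]
grip_width: 0.0128
```

Call:
drive_tool(commands=[[0,0,-2,0,0,0,8],[0,0,-4,0,0,0,8],[0,0,-4,0,0,0,8]])

```text
clock: 11.2
tcp_pos: [0.5667, 0.045, 0.1669]
ee_rot: [3.135, -0.211, -0.001]
wrist_force: [-0.4, 0.3, -0.9]
grip_width: 0.0128
```

```bash
python3 - <<'E'
from h import *
for n in("scene","top"): cv2.imwrite(f"pics/{n}8.png",read_camera(n)[:,:,::-1])
a=cv2.imread("pics/scene8.png")[175:245,315:385]; b=cv2.imread("pics/top8.png")[235:275,255:295]
cv2.imwrite("pics/c8.png",np.hstack([cv2.resize(x,(400,400),interpolation=cv2.INTER_CUBIC) for x in(a,b)]))
E
```

```text
(no output)
```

View pics/c8.png

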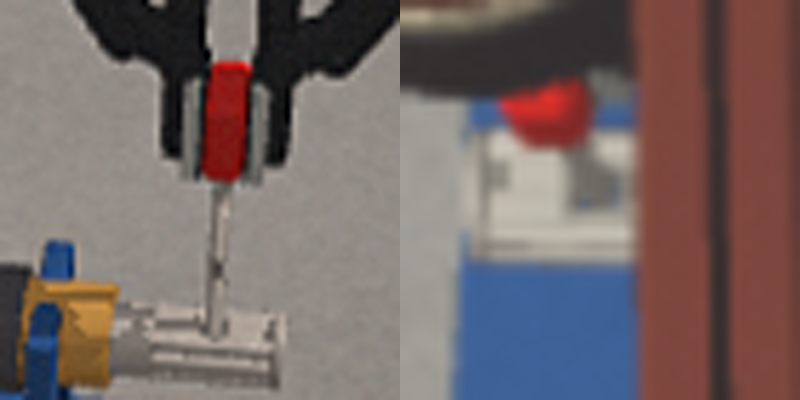

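The leg has entered the hole (scene crop 215,330; top crop 590,185) with no force. I'll keep going down and watch the force.

Call:
drive_tool(commands=[[0,0,-3,0,0,0,8],[0,0,-6,0,0,0,8],[0,0,-6,0,0,0,8]])

```text
clock: 11.6
tcp_pos: [0.5665, 0.045, 0.1606]
ee_rot: [3.135, -0.211, -0.002]
wrist_force: [-0.3, 0.3, -0.7]
grip_width: 0.0128
```

Call:
drive_tool(commands=[[0,0,-3,0,0,0,8],[0,0,-5,0,0,0,8],[0,0,-5,0,0,0,8]])

```text
clock: 11.9
tcp_pos: [0.5666, 0.045, 0.1558]
ee_rot: [-3.135, 0.211, 0.001]
wrist_force: [0.6, 0.5, -0.3]
grip_width: 0.0132
```

Call:
drive_tool(commands=[[0,0,-2,0,0,0,8],[0,0,-4,0,0,0,8],[0,0,-4,0,0,0,8]])

```text
clock: 12.2
tcp_pos: [0.5667, 0.045, 0.1519]
ee_rot: [3.134, -0.211, -0.001]
wrist_force: [-0.4, 0.2, -0.8]
grip_width: 0.0133
```

Call:
drive_tool(commands=[[0,0,-2,0,0,0,8],[0,0,-4,0,0,0,8],[0,0,-4,0,0,0,8]])

```text
clock: 12.5
tcp_pos: [0.5667, 0.045, 0.1479]
ee_rot: [-3.134, 0.211, 0.001]
wrist_force: [-0.5, -0.4, -1.2]
grip_width: 0.013
```

Call:
drive_tool(commands=[[0,0,-2,0,0,0,8],[0,0,-4,0,0,0,8],[0,0,-4,0,0,0,8]])

```text
clock: 12.8
tcp_pos: [0.5671, 0.0449, 0.1442]
ee_rot: [3.134, -0.211, 0.001]
wrist_force: [0.2, 0.4, -0.2]
grip_width: 0.0129
```

```bash
python3 - <<'E'
from h import *
for n in("scene","top"): cv2.imwrite(f"pics/{n}9.png",read_camera(n)[:,:,::-1])
a=cv2.imread("pics/scene9.png")[185:245,320:380]; b=cv2.imread("pics/top9.png")[235:275,255:295]
cv2.imwrite("pics/c9.png",np.hstack([cv2.resize(x,(400,400),interpolation=cv2.INTER_CUBIC) for x in(a,b)]))
E
```

```text
(no output)
```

View pics/c9.png

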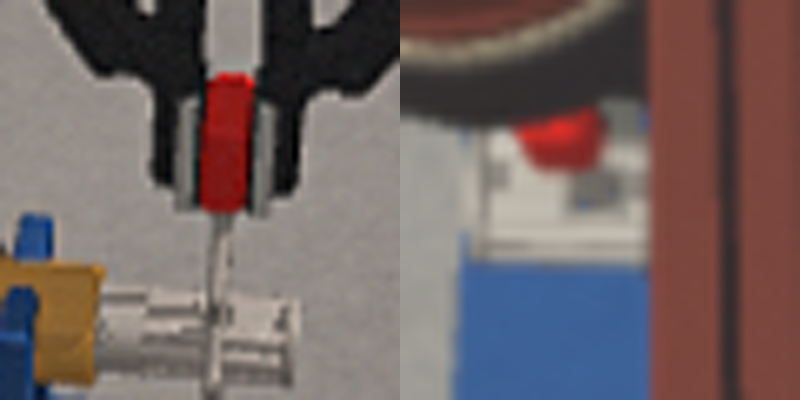

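The sprung leg is now passing in front of the pin (crop 215,350) and the straight leg is in the hole. I'll press on in small steps.

Call:
drive_tool(commands=[[0,0,-2,0,0,0,8],[0,0,-4,0,0,0,8],[0,0,-4,0,0,0,8]])

```text
clock: 13.2
tcp_pos: [0.5673, 0.0449, 0.1406]
ee_rot: [-3.134, 0.211, -0.002]
wrist_force: [1.8, 0.2, 1.6]
grip_width: 0.0128
```

Call:
drive_tool(commands=[[0,0,-2,0,0,0,8],[0,0,-3,0,0,0,8],[0,0,-3,0,0,0,8]])

```text
clock: 13.5
tcp_pos: [0.5676, 0.045, 0.1384]
ee_rot: [-3.134, 0.211, -0.002]
wrist_force: [0.7, -0.4, 6.3]
grip_width: 0.0129
```

Call:
drive_tool(commands=[[0,0,-2,0,0,0,8],[0,0,-2,0,0,0,8]])

```text
clock: 13.7
tcp_pos: [0.5673, 0.045, 0.1354]
ee_rot: [-3.134, 0.211, -0.002]
wrist_force: [3.1, -0.6, 1.2]
grip_width: 0.0129
```

Call:
drive_tool(commands=[[0,0,-2,0,0,0,8],[0,0,-2,0,0,0,8]])

```text
clock: 13.9
tcp_pos: [0.5675, 0.0449, 0.1343]
ee_rot: [-3.135, 0.211, -0.002]
wrist_force: [-0.3, -0.3, 7.1]
grip_width: 0.0128
```

Call:
drive_tool(commands=[[0,0,-1,0,0,0,8],[0,0,-2,0,0,0,8],[0,0,-2,0,0,0,8]])

```text
clock: 14.2
tcp_pos: [0.5678, 0.0449, 0.1335]
ee_rot: [3.135, -0.211, 0.003]
wrist_force: [-2.9, 0.3, 14.2]
grip_width: 0.0131
```

Call:
drive_tool(commands=[[0,0,-1,0,0,0,8],[0,0,-2,0,0,0,8],[0,0,-2,0,0,0,8]])

```text
clock: 14.5
tcp_pos: [0.5675, 0.0449, 0.1304]
ee_rot: [3.134, -0.211, 0.002]
wrist_force: [0.5, -0.0, 5.4]
grip_width: 0.0129
```

Call:
drive_tool(commands=[[0,0,-1,0,0,0,8],[0,0,-2,0,0,0,8],[0,0,-2,0,0,0,8]])

```text
clock: 14.8
tcp_pos: [0.5674, 0.0449, 0.1279]
ee_rot: [3.134, -0.211, 0.002]
wrist_force: [1.3, -0.7, 4.2]
grip_width: 0.0131
```

Call:
drive_tool(commands=[[0,0,-1,0,0,0,8],[0,0,-2,0,0,0,8],[0,0,-2,0,0,0,8]])

```text
clock: 15.1
tcp_pos: [0.5671, 0.0449, 0.1249]
ee_rot: [3.135, -0.211, 0.001]
wrist_force: [3.7, -0.3, -0.5]
grip_width: 0.0126
```

Call:
drive_tool(commands=[[0,0,-1,0,0,0,8],[0,0,-2,0,0,0,8],[0,0,-2,0,0,0,8]])

```text
clock: 15.4
tcp_pos: [0.5671, 0.0449, 0.1232]
ee_rot: [3.134, -0.211, 0.001]
wrist_force: [3.5, -0.5, -0.0]
grip_width: 0.0132
```

Call:
drive_tool(commands=[[0,0,-1,0,0,0,8],[0,0,-2,0,0,0,8],[0,0,-2,0,0,0,8]])

```text
clock: 15.7
tcp_pos: [0.5668, 0.045, 0.1208]
ee_rot: [-3.134, 0.211, 0.0]
wrist_force: [4.2, -1.0, -2.0]
grip_width: 0.0126
```

```bash
python3 - <<'E'
from h import *
for n in("scene","top"): cv2.imwrite(f"pics/{n}10.png",read_camera(n)[:,:,::-1])
a=cv2.imread("pics/scene10.png")[195:255,320:380]; b=cv2.imread("pics/top10.png")[235:275,255:295]
cv2.imwrite("pics/c10.png",np.hstack([cv2.resize(x,(400,400),interpolation=cv2.INTER_CUBIC) for x in(a,b)]))
s=telemetry.read_state(); print(s["tcp_pos"],s["wrist_force"],s["clock"])
E
```

```text
[0.56671698 0.04499517 0.12073291] [ 4.66631152 -0.36325945 -2.76369773] 15.8
```

View pics/c10.png

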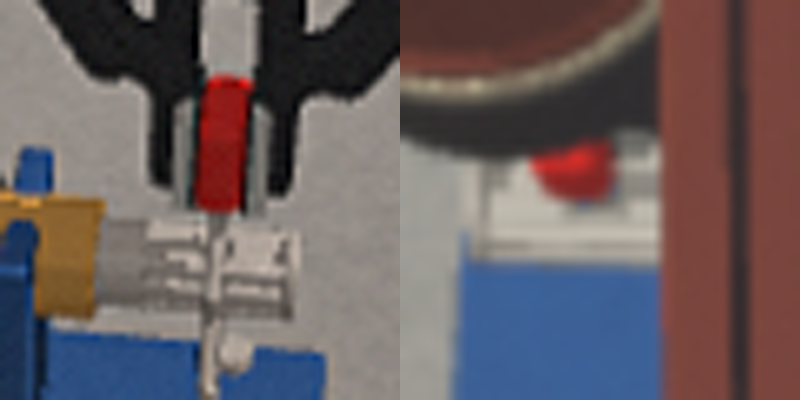

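Call:
drive_tool(commands=[[0,0,-1,0,0,0,8],[0,0,-2,0,0,0,8],[0,0,-2,0,0,0,8]])

```text
clock: 16.1
tcp_pos: [0.5665, 0.045, 0.1189]
ee_rot: [-3.135, 0.211, 0.002]
wrist_force: [4.8, 0.6, -2.8]
grip_width: 0.0127
```

Call:
drive_tool(commands=[[0,0,-1,0,0,0,8],[0,0,-2,0,0,0,8],[0,0,-2,0,0,0,8]])

```text
clock: 16.4
tcp_pos: [0.5663, 0.045, 0.1168]
ee_rot: [-3.134, 0.211, 0.002]
wrist_force: [2.8, -0.2, -2.3]
grip_width: 0.0127
```

Call:
drive_tool(commands=[[0,0,-1,0,0,0,8],[0,0,-1,0,0,0,8]])

```text
clock: 16.6
tcp_pos: [0.5663, 0.0451, 0.1159]
ee_rot: [-3.134, 0.211, 0.002]
wrist_force: [2.2, 0.2, -1.4]
grip_width: 0.0129
```

Call:
drive_tool(commands=[[0,0,-1,0,0,0,8],[0,0,-1,0,0,0,8]])

```text
clock: 16.8
tcp_pos: [0.5665, 0.0451, 0.1151]
ee_rot: [-3.134, 0.211, 0.001]
wrist_force: [1.6, 0.1, -1.1]
grip_width: 0.0134
```

Call:
drive_tool(commands=[[0,0,-1,0,0,0,8],[0,0,-1,0,0,0,8]])

```text
clock: 17.0
tcp_pos: [0.5669, 0.045, 0.1144]
ee_rot: [3.135, -0.211, 0.0]
wrist_force: [1.8, -0.1, 0.1]
grip_width: 0.0129
```

```bash
python3 - <<'E'
from h import *
for n in("scene","top"): cv2.imwrite(f"pics/{n}11.png",read_camera(n)[:,:,::-1])
a=cv2.imread("pics/scene11.png")[195:255,320:380]
cv2.imwrite("pics/c11.png",cv2.resize(a,(600,600),interpolation=cv2.INTER_CUBIC))
s=telemetry.read_state(); print(s["tcp_pos"],s["wrist_force"],s["clock"])
E
```

```text
[0.56695637 0.0449713  0.1143789 ] [ 0.61711761 -0.8236414  -0.23701949] 17.1
```

View pics/c11.png

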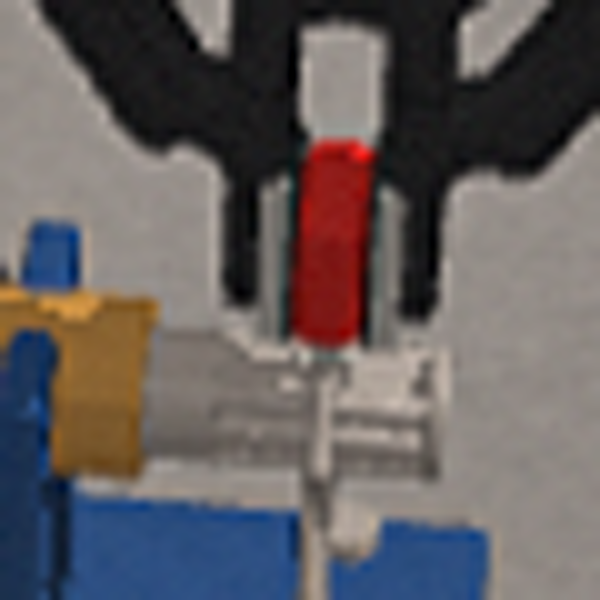

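The waist is below the pin and the pull of the bow has fallen to about zero, so it is seated. I'll release in small steps and rise.

Call:
drive_tool(commands=[[0,0,0,0,0,0,20],[0,0,0,0,0,0,32],[0,0,0,0,0,0,32],[0,0,0,0,0,0,32],[0,0,20,0,0,0,32],[0,0,50,0,0,0,32],[0,0,100,0,0,0,32],[0,0,100,0,0,0,32]])

```text
clock: 17.9
tcp_pos: [0.5712, 0.0448, 0.2224]
ee_rot: [-3.134, 0.21, -0.02]
wrist_force: [2.0, -0.4, 0.4]
grip_width: 0.0321
```

Call:
drive_tool(commands=[[0,50,30,0,0,0,32],[-30,100,60,0,0,0,32],[-60,140,60,0,0,0,32],[-90,180,60,0,0,0,32],[-90,180,60,0,0,0,32]])

```text
clock: 18.4
tcp_pos: [0.4749, 0.228, 0.2752]
ee_rot: [-3.133, 0.206, -0.001]
wrist_force: [-0.5, -1.3, 0.1]
grip_width: 0.0322
```

```bash
python3 - <<'E'
from h import *
for n in("scene","top"): cv2.imwrite(f"pics/{n}12.png",read_camera(n)[:,:,::-1])
a=cv2.imread("pics/scene12.png")[185:255,315:385];b=cv2.imread("pics/top12.png")[225:285,245:305]
cv2.imwrite("pics/c12.png",np.hstack([cv2.resize(x,(400,400),interpolation=cv2.INTER_CUBIC) for x in(a,b)]))
s=telemetry.read_state(); print(s["tcp_pos"],s["wrist_force"],s["clock"])
E
```

```text
[0.4753808  0.22740225 0.27487497] [ 0.6934954  -0.65616138  0.28559218] 18.5
```

View pics/c12.png

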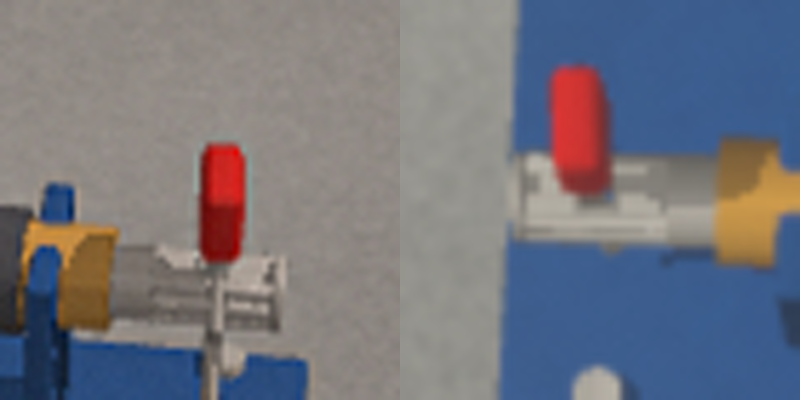

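View pics/scene12.png

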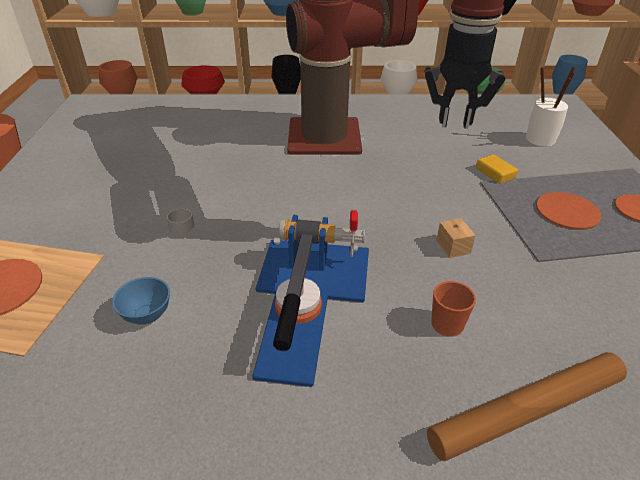

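Clear view. In the crop the clip stands on the pin with its red head at (222,205). Next I'll triangulate the head to check height and tilt. I also need to confirm that the pin head is still on the bush.

```bash
python3 - <<'E'
from h import *
np.set_printoptions(precision=4,suppress=True)
o=np.array([.5465,-.0394]);a=np.radians(-7.7);R=np.array([[np.cos(a),-np.sin(a)],[np.sin(a),np.cos(a)]])
L=lambda X:np.append(R.T@(X[:2]-o)*1000,X[2]*1000)
# red silhouettes: centroid of front face + top, compare to projected box at the seated pose
c=[]
for n,(x0,y0,x1,y1) in(("scene",(345,205,362,235)),("top",(262,230,282,260))):
    im=cv2.imread(f"pics/{n}12.png").astype(int)[y0:y1,x0:x1]; m=(im[...,2]>100)&(im[...,1]<85)&(im[...,0]<85)
    v,u=np.nonzero(m); c.append(np.array([u.mean()+x0,v.mean()+y0])); print(n,"red centroid",c[-1],"bbox",u.min()+x0,u.max()+x0,v.min()+y0,v.max()+y0)
    for z in(.125,.130,.135):
        pts=[]
        for sx in(-9+15-9+9-0,):pass
        ctr=o+R@np.array([.006,.0855])
        for dx in(-.015,.015):
            for dy in(-.007,.007):
                for dz in(-.015,.015): pts.append(proj(n,np.append(ctr+R@np.array([dx,dy]),z+dz)))
        pts=np.array(pts); h=cv2.convexHull(pts.astype(np.float32)); M=cv2.moments(h); print(" pred head z",z,"cent",M["m10"]/M["m00"],M["m01"]/M["m00"],"bbox",pts.min(0),pts.max(0))
X,e,f=tri(*c); print("red tri",X,L(X),e,f)
# pin head face edge, bush
crop(0,"pics/scene12.png",260,205,120,60,6,"pics/c12b.png")
E
```

```text
scene red centroid [353.4013 219.9618] bbox 350 357 210 230
 pred head z 0.125 cent 352.08784728761685 220.57377465045448 bbox [347.401  209.0757] [356.852  232.0954]
 pred head z 0.13 cent 352.210915964745 218.45219886913313 bbox [347.5086 206.9221] [356.991  230.0064]
 pred head z 0.135 cent 352.3348123313892 216.31629072333672 bbox [347.617 204.754] [357.131  227.9033]
top red centroid [271.6781 244.2671] bbox 268 276 235 253
 pred head z 0.125 cent 272.8508684860925 246.6889477971317 bbox [267.8548 236.7592] [277.8039 256.6035]
 pred head z 0.13 cent 272.60589651123365 246.1212651020651 bbox [267.5822 236.1389] [277.5862 256.0883]
 pred head z 0.135 cent 272.3586154923359 245.54823711412752 bbox [267.307  235.5128] [277.3664 255.5683]
red tri [0.5678 0.0462 0.1294] [  9.6543  87.688  129.3987] [-0.1364  0.0052] [-0.1049  0.0058]
```

View pics/c12b.png

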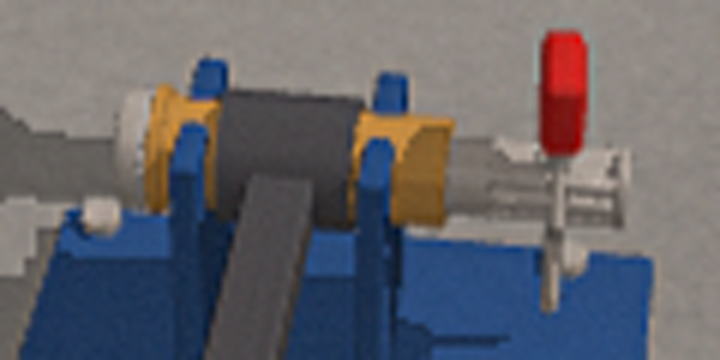

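```bash
python3 - <<'E'
from h import *
print(job.job_done())
E
```

```text
the job is handed in; nothing more can be done
None
```

I pushed the pin fully home, fitted the R-clip through its hole, left it there and handed the job in at about 18.5 s of the 72 s. No verdict came back.

- **Pin:** I pushed it by its head until it stopped hard on the brass bush, with about 29 N at the wrist. The last picture still shows the head on the bush.
- **Clip:** I lifted it out of the block and found the hole at about 85.5 mm along y from the press origin. The first alignment was 3 mm off and the second 1.5 mm. I corrected both before lowering, and the leg then went in with almost no force.
- **Pressing on:** The highest wrist reading was about 14 N as the waist rode over the pin. It then dropped below zero as the bow pulled itself on, and was about zero at the seat, where I let go.
- **Last checks:** The red head stands 129.4 mm high, against 130 mm expected. The bowl, cup and cutter look untouched, and the gripper is clear of everything.
- **What disagreed:** The red head measured about 3.6 mm too far in x and 2 mm in y. I put that down to measurement error or a lean of under 0.1 rad in the loose hole, within the 0.2 rad limit.
- **Not measured:** I couldn't measure the bow's opening; I judged it closed from the force drop and the pictures.

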